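# Set the inner-zone knob of a dual-zone hob

### The job

On the portable hob, turn the inner knob until its white pointer line points at the red tab on the scale, without letting the outer ring around it turn along: hold the inner knob pressed part-way in against its spring, neither too lightly nor down to the bottom, all the while you turn it. Then press the green start button fully in, once the knob is set, and let go. Leave the outer ring, the red tab and the things around the hob as they are.

Things in the scene. Friction and masses are not known exactly. Their poses are not given: they have to be found in the camera images.
- hob: portable two-zone hob, fixed to the worktop: aluminium housing 300 (x) x 340 (y) x 50 mm, black glass plate on its rear two thirds (top 54 mm above the worktop). Origin: centre of its underside; x points away from the robot at yaw 0, z up. The control panel along its front edge is 50 mm above the origin.
- knob_axis (a point): point on the vertical common axis of both knobs, at panel level (50 mm above the worktop). Round it: a flat dark outer ring, 72 mm diameter, top 16 mm above this point; above that, on a thin hub, the black inner knob: a grip bar 46 x 14 mm, 34 mm high, reaching from 36 to 70 mm above this point until it is pressed. Grip it by its long faces.
- inner_knob: inner knob's shaft; origin at knob_axis, -x along the pointer line. Pressed down, the bar first yields through light play (about 1 N), 0.5 to 11 mm of it, different each time and unmeasured. Then comes a stiff spring: nothing gives below 4 N, 2 mm travel from 4 to 10 N, then bottom. Below 4 N and at the bottom a clutch drags the outer ring along; at 6 to 8 N the knob turns alone (0.05 N m).
- inner_pointer (a point): where the inner knob's white pointer line points: 50 mm from the knob axis, at panel level, straight out from the white-marked end of the grip bar (the bar lies along the line from knob_axis to this point). It turns with the inner knob.
- tab_mark (a point): middle of the small red tab (12 x 7 mm, 5 mm high) on the black scale round the knobs, 50 mm from the knob axis, at panel level. The inner pointer must come to this point; from the start it lies 0.6 to 1.5 rad clockwise (seen from above) of inner_pointer. The inner knob can be turned 0.7 rad or more beyond it.
- ring_mark (a point): outer ring's yellow index line at its rim, 36 mm from the knob axis, 16 mm above panel level. It must stay where it is: it moves 3.6 mm for each 0.1 rad the ring is turned. The ring turns easily (0.015 N m).
- start_top (a point): centre of the top of the green round start button (26 mm diameter, in a black collar 42 mm wide) on the control panel, 160 mm to the right (hob -y) of the knob axis and 18 mm above the panel when not pressed.
- start (a joint): travel of the start button in m: 0 not pressed, 0.005 fully down; springs back. Fully down takes about 5 N.
- mug: green and white mug, 93 mm high, loose bystander standing to the right of the hob. Origin: its underside.
- honey: jar with red lid, 65 mm wide, 100 mm high, loose bystander standing to the left of the hob. Origin: centre of its underside.

How it is judged:
By the outcome, as a careful person would: the job done as asked, in the order asked, and still so for the second after the job is handed in, with the robot touching nothing.
It also fails if it takes over 70 s, if anything falls off the work surface, if the arm or the gripper's body presses on something with over 40 N, if the wrist force passes 120 N, or if a joint passes its speed limit or range.

### The arm

A 7-joint arm with a two-finger parallel gripper is mounted at the origin on a cart in front of the work surface, level with it; the furniture and walls round the work are solid. World frame = base frame: x ahead of the robot, y to its left, z up, the work surface at z = 0. Lengths are in mm, angles in rad, forces in N, time in s.
With the tool pointing down it reaches from about 400 to 875 mm from the base axis. Payload 4.4 kg.
Tool frame: the origin (TCP) lies midway between the tips of the shut fingers; the grasp point (between the pads) lies 19 mm behind it (ctrl.pinch_z is the distance from the TCP to the grasp point, in mm); z points along the fingers, y is the line along which they close (so a half turn about z gives the same grasp; the last joint's range is limited). The gripper opens to 85 mm and grips with 20 to 120 N. Pads are 22 mm wide; open, the fingers measure 114 mm over their backs; the gripper's body (76 mm by 85 mm) begins 54 mm behind the grasp point. The pads swing forward as they close: fully open they stand 13 mm farther back than shut.
Start: joints at [-1.302, 0.628, 0.038, 1.517, -0.027, 0.996, -0.02], TCP at [213.554, 613.932, 231.313] pointing down, gripper open.
Joint ranges: [-3.06, 3.06], [-0.37, 2.12], [-1.25, 1.32], [0.18, 2.47], [-1.1, 4.24], [0.23, 1.98], [-2.94, 2.94]. Speed limits (rad/s): [2.57, 2.57, 3.14, 3.14, 3.14, 3.14, 3.14].

### API

Orientations are given as [roll, pitch, yaw] about the fixed x, y, z axes, in that order (R = Rz(yaw) Ry(pitch) Rx(roll)).
In Python, from cell import read_state, cams, order, ctrl gives the robot as it stands.
- The arm moves only by the tool move_arm, never from a script. Its argument "targets" is text: rows parted by semicolons, each of 7 numbers parted by spaces: the gripper's target within -1 to 1 (fully open at 1, half-way at 0, shut at -1), then the shift along the tool's x, y, z in cm, then the turn, a rotation vector about the tool's x, y, z in degrees. A call has 1 to 5 rows; each row shifts and turns the commanded pose from where the row before left it, along the tool's axes as they then stand; what a row does not reach is not made up. A row lasts 1/12 s, in which the tool goes at most 41.7 mm and 7.16 degrees, less where a joint would pass 70% of its speed; a pose out of reach is approached as far as the arm can. A call with a gripper value outside its range is refused whole. The fingers move at their own pace and stop on an object; the grip force is fixed at half the most. Time passes only in rows, so rows that do not move let the fingers close. It gives the time, the measured TCP pose, the force, the opening and the grip force at its end, in the units of the state.
- read_state(): the state, without advancing time (a new reading comes with each control period).
- cams.get_image(name): name is "scene" or "top" or "wrist"; returns a dict with "color" (480x640x3 uint8, red, green, blue), "fovy" (degrees; the focal length in pixels is half the picture's height over the tangent of half this angle, whatever the lens; pixels are square), "cx", "cy" (the principal point, pixels), "k1" (the pictures are not rectified: a ray, as slopes to the right and down, at radius r is drawn at 1 + k1 r^2 times it, then the intrinsics apply), "rvec" (rotation vector, rad) and "tvec" (3), from world to camera coordinates, as OpenCV has them. Camera axes: x right, y down, z forward; pixel columns grow to the right and rows downward; lengths in mm; the calibration is good to about 2 mm. A picture is of the moment at which its call begins. There is no depth.
- order.finish_job(): hands the job in; it is judged then, once.
The state is a dict: "clock": time; "qpos": joint angles; "qd": joint speeds; "tau": joint torques, N m; "eef_pos": TCP position; "tool_rot": TCP orientation; "force": force on the tool from outside, world axes, zero at the start; "torque": the same for the moment, N m; "width": finger opening in mm; "gripper_force": force on a finger pad.
Only numpy, scipy, OpenCV 4.12 (cv2) and the standard library are available. Lean on these libraries where they do the work, as an engineer would, in place of code of your own. Each camera call takes 0.05 s, during which the arm holds its last target. There are 200 camera calls.

## Working session

There is one attempt and no reset: what is moved stays moved. The work goes in short steps, Python scripts to look and compute and a tool call to move; the robot and the scene stay as the last step left them, time stands still between calls to the robot, and variables do not carry over. Pictures are saved under pics/ and viewed, at most 10 in all, crops included, and the job is handed in when it is done.

Besides the shell and the picture viewer there is one more tool, called after "Request:" as name(argument=value, ...) on one line, values as JSON. move_arm: Moves the arm, as the interface text tells. Its arguments: {"type":"object","properties":{"targets":{"type":"string"}},"required":["targets"]}

```bash
mkdir -p pics; ls; python3 - <<'E'
from cell import read_state,cams,ctrl
import cv2,numpy as np,pickle
s=read_state();print({k:np.round(v,3) if not isinstance(v,dict) else v for k,v in s.items()},ctrl.pinch_z)
d={}
for n in ["scene","top"]:
    im=cams.get_image(n);d[n]=im
    print(n,{k:v for k,v in im.items() if k!="color"})
    cv2.imwrite(f"pics/{n}0.png",im["color"][:,:,::-1])
pickle.dump(d,open("d0.pkl","wb"))
E
```

```text
pics
{'clock': np.float64(0.0), 'qpos': array([-1.302,  0.629,  0.038,  1.518, -0.027,  0.996, -0.02 ]), 'qd': array([-0.001, -0.001, -0.001, -0.001,  0.001, -0.   , -0.   ]), 'tau': array([ 1.0000e-03, -5.6341e+01,  1.2260e+00, -1.9344e+01,  1.1000e-02,
        1.0000e-02,  0.0000e+00]), 'eef_pos': array([213.338, 613.32 , 230.389]), 'tool_rot': array([-3.14 ,  0.   ,  2.807]), 'force': array([-0.454,  0.334, -0.047]), 'torque': array([-0.011, -0.053,  0.046]), 'gripper_force': np.float64(0.0), 'width': np.float64(85.321)} 18.700000000000003
scene {'fovy': 42.031713688452996, 'cx': 325.8462439152033, 'cy': 235.26607611114025, 'k1': 0.00569059157453113, 'rvec': array([ 1.95612089, -0.58546585,  0.34333095]), 'tvec': array([-450.14225123,  214.87871135, 1273.24883281])}
top {'fovy': 49.86041370284025, 'cx': 313.1464762872502, 'cy': 239.93166836460588, 'k1': 0.041891419213047294, 'rvec': array([ 2.11723905, -2.12521222,  0.22252271]), 'tvec': array([  25.96672964,  572.12075358, 1217.51169124])}
```

View pics/top0.png

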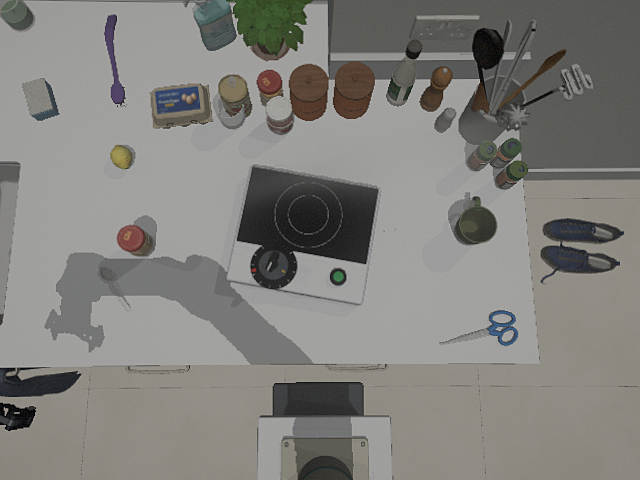

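View pics/scene0.png

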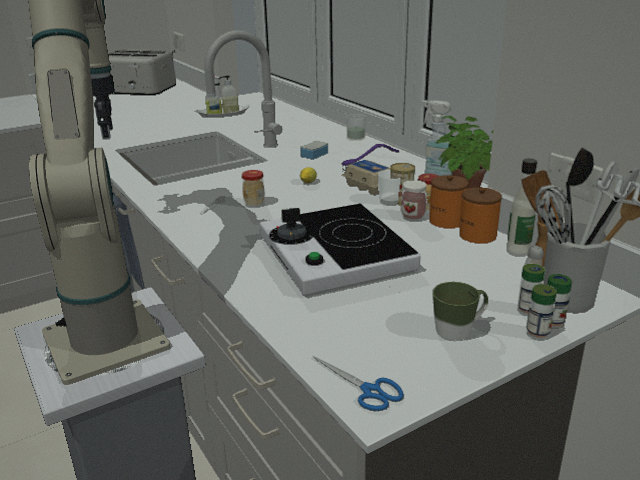

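Top view: black scale and knob near (273,266), green start button (338,276), red tab about (253,268); mug at (475,222), honey (133,238). The scene view agrees.

```bash
cat > h.py <<'E'
import cv2,numpy as np
def cam(im):
    h=im["color"].shape[0];f=h/2/np.tan(np.radians(im["fovy"]/2))
    K=np.array([[f,0,im["cx"]],[0,f,im["cy"]],[0,0,1.]]);D=np.array([im["k1"],0,0,0,0.])
    R=cv2.Rodrigues(np.array(im["rvec"]))[0];return K,D,R,np.array(im["tvec"])
def ray(im,px,z):
    K,D,R,t=cam(im);p=cv2.undistortPoints(np.array(px,float).reshape(-1,1,2),K,D).reshape(-1,2)
    d=np.c_[p,np.ones(len(p))]@R;c=-R.T@t
    return c+d*((z-c[2])/d[:,2])[:,None]
def proj(im,P):
    K,D,R,t=cam(im);return cv2.projectPoints(np.array(P,float).reshape(-1,1,3),cv2.Rodrigues(R)[0],t,K,D)[0].reshape(-1,2)
def blobs(m,mn=4):
    n,l,s,c=cv2.connectedComponentsWithStats(m.astype(np.uint8));return [(s[i,4],c[i].round(1)) for i in range(1,n) if s[i,4]>=mn]
def up(im,x,y,w,h,k,fn):
    cv2.imwrite(fn,cv2.resize(im["color"][y:y+h,x:x+w,::-1],None,fx=k,fy=k,interpolation=cv2.INTER_CUBIC))
E
python3 - <<'E'
from h import *;import pickle
d=pickle.load(open("d0.pkl","rb"));im=d["top"];c=im["color"].astype(int);r,g,b=c[...,0],c[...,1],c[...,2]
mask=np.zeros(r.shape,bool);mask[240:295,240:360]=1
gr=mask&(g>r*1.5)&(g>b*1.3)&(g>60);rd=mask&(r>g*1.8)&(r>b*1.8)&(r>70);ye=mask&(r>b*1.6)&(g>b*1.5)&(r>70)
for n,m,z in (("green",gr,68),("red",rd,54),("yel",ye,66)):
    for a,p in blobs(m,1): print(n,a,p,ray(im,p,z).round(1))
up(im,240,232,130,80,6,"pics/c0.png")
E
```

```text
green 91 [338. 276.] [[481.  -35.6  68. ]]
red 16 [253.3 269.7] [[499.1 170.3  54. ]]
yel 6 [283.  270.8] [[494.4  97.2  66. ]]
```

View pics/c0.png

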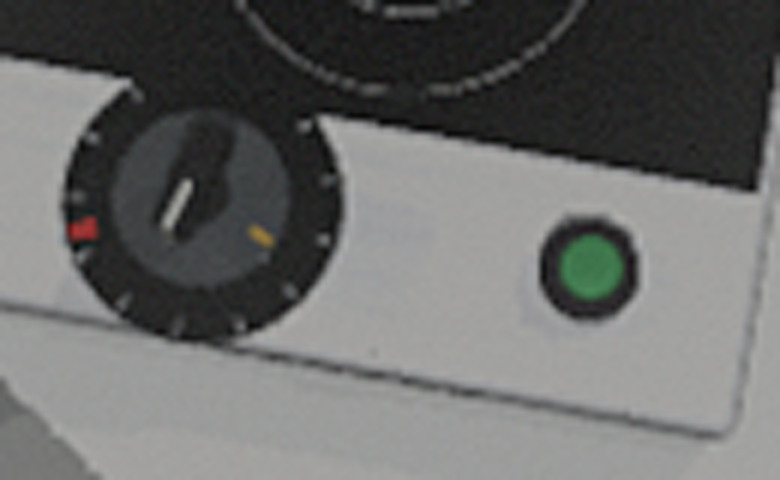

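The crop shows the ring centred at (273.3,265), the white line pointing toward the viewer (lower left), the red tab at about 8–9 o'clock, and the yellow mark at lower right.

```bash
python3 - <<'E'
from h import *;import pickle
d=pickle.load(open("d0.pkl","rb"));im=d["top"];q=lambda x,y,z:ray(im,[240+(x+.5)/6-.5,232+(y+.5)/6-.5],z)[0]
C=q(200,198,66);S=q(204,207,50);B=q(591,267,68);print("ring c",C,"scale c",S,"btn",B,np.linalg.norm((C-B)[:2]))
e=q(755,190,54)-q(320,115,54);print("glass edge dir yaw",np.arctan2(e[1],e[0])+np.pi/2)
w=[q(187,182,120),q(168,225,120)];print("white",w,"ang",np.arctan2(*(w[1]-w[0])[[1,0]]),np.linalg.norm(w[1]-w[0]))
for n,p in (("tab",q(83,230,53)),("yel",q(261,236,66))):
  v=p-(C+S)/2;print(n,p,np.hypot(*v[:2]),np.arctan2(v[1],v[0]))
E
```

```text
ring c [509.69644547 121.7450949   66.        ] scale c [508.41499242 121.16238562  50.        ] btn [480.83725056 -35.82353396  68.        ] 160.18965613410853
glass edge dir yaw -0.17616767105500064
white [array([507.72016926, 123.14982834, 120.        ]), array([490.97055762, 130.27087823, 120.        ])] ang 2.7395973634160202 18.200517619337692
tab [498.69130328 170.06690809  53.        ] 49.70574613267558 1.780853117685907
yel [494.13084606  97.00701155  66.        ] 28.642527387678296 -2.118904985451711
```

Request:
move_arm(targets="1 -2.94 -2.45 0 0 0 0;1 -2.94 -2.45 0 0 0 0;1 -2.94 -2.45 0 0 0 0;1 -2.94 -2.45 0 0 0 0;1 -2.94 -2.45 0 0 0 0")

```text
clock: 0.52
eef_pos: [312.6, 448.0, 231.0]
tool_rot: [-3.141, -0.0, 2.807]
force: [0.6, -0.6, -0.8]
width: 85.6
gripper_force: 0.0
```

Request:
move_arm(targets="1 -2.94 -2.45 0 0 0 0;1 -2.94 -2.45 0 0 0 0;1 -2.94 -2.45 0 0 0 0;1 -2.94 -2.45 0 0 0 0;1 -2.94 -2.45 0 0 0 0")

```text
clock: 0.93
eef_pos: [411.2, 284.1, 231.2]
tool_rot: [-3.141, -0.0, 2.807]
force: [-0.0, -0.0, -0.7]
width: 85.1
gripper_force: 0.0
```

Request:
move_arm(targets="1 -2.94 -2.45 0 0 0 0;1 -2.94 -2.45 0 0 0 0;1 -2.94 -2.45 0 0 0 0;1 -2.94 -2.45 0 0 0 0;1 -2.94 -2.45 0 0 0 0")

```text
clock: 1.35
eef_pos: [509.8, 120.1, 231.1]
tool_rot: [-3.141, -0.0, 2.807]
force: [1.4, 1.1, 0.1]
width: 85.1
gripper_force: 0.0
```

Request:
move_arm(targets="1 0 0 0 0 0 0;1 0 0 0 0 0 0;1 0 0 0 0 0 0")

```text
clock: 1.6
eef_pos: [508.8, 122.3, 230.9]
tool_rot: [3.142, -0.001, 2.806]
force: [-0.3, 0.4, 0.5]
width: 85.4
gripper_force: 0.0
```

```bash
python3 - <<'E'
from cell import read_state,cams
import cv2,pickle
from h import *
s=read_state();print(s["eef_pos"],s["tool_rot"],s["force"],s["qpos"])
im=cams.get_image("wrist");pickle.dump(im,open("w1.pkl","wb"));cv2.imwrite("pics/w1.png",im["color"][:,:,::-1])
K,D,R,t=cam(im);print(-R.T@t,R[2]);print(proj(im,[[509,121.7,120],[509,121.7,66],[498.7,170,53]]))
E
```

```text
[508.76324608 122.26529932 230.91638235] [ 3.14158648e+00 -1.33422337e-03  2.80646887e+00] [-0.31541725  0.3969107   0.50786994] [-0.33933026  0.44901488  0.0721907   1.87002948 -0.04367826  0.82513402
  0.99107701]
[437.47242214 146.97061155 373.18773654] [ 0.27794218 -0.09665625 -0.95572261]
[[319.63542755 233.02456686]
 [319.70261109 216.09778178]
 [365.06672399 185.9902825 ]]
```

View pics/w1.png

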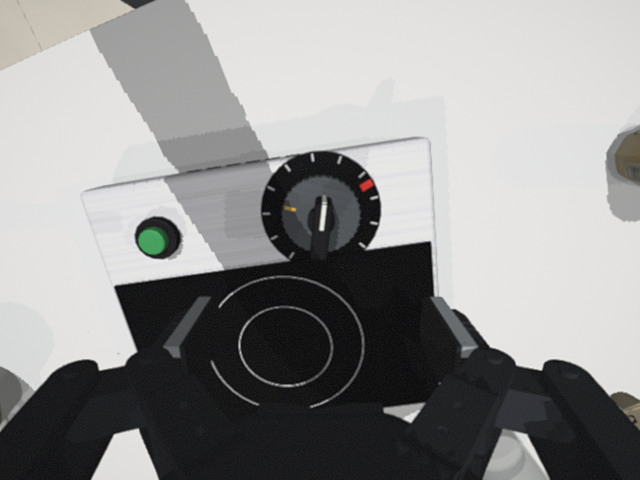

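Wrist view: white line from about (325,197) to (322,230), red tab (367,185), yellow mark (290,209), ring centred near (320,212). This matches the prediction to within about 2 px.

```bash
cat >> h.py <<'E'
def meas(im,zb=120,box=(255,145,390,275),show=True):
    c=im["color"].astype(int);r,g,b=c[...,0],c[...,1],c[...,2];x0,y0,x1,y1=box
    M=np.zeros(r.shape,bool);M[y0:y1,x0:x1]=1
    o={}
    for n,m,z in (("red",M&(r>g*1.8)&(r>b*1.8)&(r>70),54),("yel",M&(r>b*1.5)&(g>b*1.3)&(r>70),66)):
        ys,xs=np.nonzero(m)
        if len(xs): o[n]=ray(im,[xs.mean(),ys.mean()],z)[0];print(n,len(xs),xs.mean().round(1),ys.mean().round(1),o[n].round(1))
    w=M&(c.min(2)>130);n,l,s,ce=cv2.connectedComponentsWithStats(w.astype(np.uint8))
    for i in range(1,n):
        if 25<s[i,4]<600 and max(s[i,2:4])>14:
            ys,xs=np.nonzero(l==i);P=ray(im,np.c_[xs,ys],zb)[:,:2]
            m=P.mean(0);u,S,v=np.linalg.svd(P-m);d=v[0];e=(P-m)@d
            print("white",s[i],ce[i].round(1),m.round(1),"ang",np.arctan2(-d[1],-d[0]).round(3),np.arctan2(d[1],d[0]).round(3),np.ptp(e).round(1),np.ptp((P-m)@v[1]).round(1))
    return o
E
python3 - <<'E'
from h import *;import pickle
im=pickle.load(open("w1.pkl","rb"));o=meas(im)
g=cv2.cvtColor(im["color"],cv2.COLOR_RGB2GRAY)
A=np.array([509,121.7]);v=o["red"][:2]-A;print("tab",np.hypot(*v),np.arctan2(v[1],v[0]));v=o["yel"][:2]-A;print("yel",np.hypot(*v),np.arctan2(v[1],v[0]))
# ring/scale contour: dark pixels excluding glass -> ring gray boundary circle
up(im,250,140,145,140,4,"pics/c1.png")
E
```

```text
red 124 366.1 184.8 [497.8 171.1  54. ]
yel 49 289.8 208.4 [493.3  98.4  66. ]
white [319 201   8  30 142] [322.6 215.7] [496.9 128.3] ang 2.699 -0.443 22.8 3.6
tab 50.6694976351399 1.7937683327464202
yel 28.120163195435264 -2.164470540958174
```

View pics/c1.png

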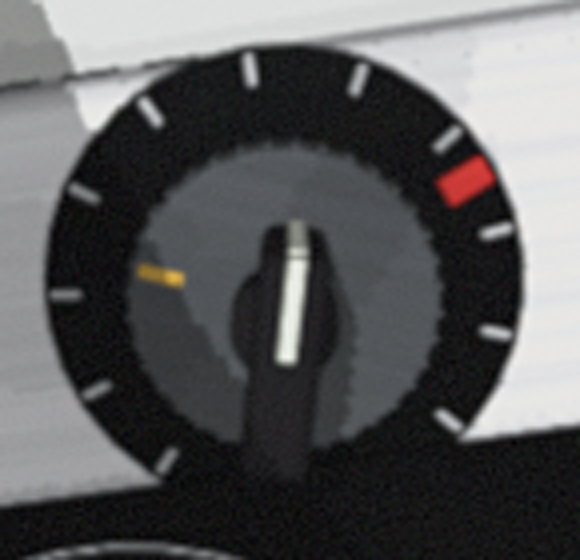

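```bash
python3 - <<'E'
from h import *;import pickle
im=pickle.load(open("w1.pkl","rb"))
c=im["color"].astype(int);q=lambda x,y,z:ray(im,[250+(x+.5)/4-.5,140+(y+.5)/4-.5],z)[0]
M=np.zeros(c.shape[:2],bool);M[206:236,312:332]=1
ys,xs=np.nonzero(M&(c.min(2)>110));P=ray(im,np.c_[xs,ys],120)[:,:2];m=P.mean(0);d=np.linalg.svd(P-m)[2][0];print(m,np.arctan2(d[1],d[0]),np.ptp((P-m)@d))
# ring centre: 3 rim points at z=66; scale: rim points
def circ(pts,z):
    P=np.array([q(x,y,z)[:2] for x,y in pts]);A=np.c_[2*P,np.ones(len(P))];s=np.linalg.lstsq(A,(P**2).sum(1),rcond=None)[0];return s[:2],np.sqrt(s[2]+s[:2]@s[:2])
print(circ([(128,300),(441,300),(285,143),(170,205),(400,205),(155,395),(418,390)],66))
print(circ([(45,280),(524,280),(283,43),(90,150),(478,150)],51))
print([q(x,y,53)for x,y in [(467,181)]])
E
```

```text
[498.3763547  127.64930603] -0.4479556858189238 19.08024002045601
(array([510.07839876, 122.38934396]), np.float64(36.201841770697676))
(array([509.30693516, 122.58691797]), np.float64(56.96742950845127))
[array([498.10448763, 171.45609364,  53.        ])]
```

Request:
move_arm(targets="1 -0.05 0 2 0 0 3.05;1 0 0 3 0 0 3.05;1 0 0 3 0 0 0;1 0 0 3 0 0 0;1 0 0 1.5 0 0 0")

```text
clock: 2.07
eef_pos: [507.0, 123.6, 103.4]
tool_rot: [-3.139, -0.004, 2.704]
force: [-0.8, 0.1, -0.0]
width: 85.6
gripper_force: 0.0
```

Request:
move_arm(targets="0.2 0 0 1 0 0 0;0 0 0 0.4 0 0 0;-0.2 0 0 0 0 0 0;-0.2 0 0 0 0 0 0;-0.2 0 0 0 0 0 0")

```text
clock: 2.48
eef_pos: [510.6, 122.3, 93.5]
tool_rot: [3.14, 0.002, 2.701]
force: [-0.3, 0.2, 0.1]
width: 34.3
gripper_force: 0.0
```

```bash
python3 - <<'E'
from cell import read_state,cams
import cv2,pickle
from h import *
s=read_state();print(s["eef_pos"],s["tool_rot"],s["force"],s["torque"],s["width"])
im=cams.get_image("wrist");pickle.dump(im,open("w2.pkl","wb"));cv2.imwrite("pics/w2.png",im["color"][:,:,::-1])
E
```

```text
[510.60218265 122.28544278  93.4621079 ] [3.13997398e+00 1.64637779e-03 2.70073916e+00] [-0.28206379  0.21448459  0.13656523] [-6.61381602e-04 -2.18652629e-02 -8.39240900e-05] 34.26422484511715
```

View pics/w2.png

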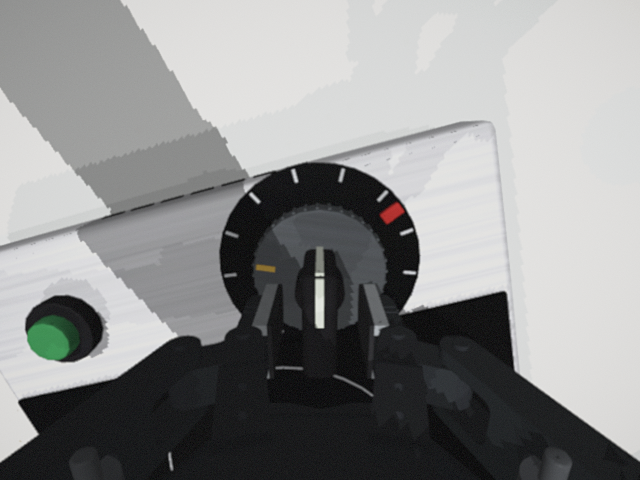

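The bar stands upright at x≈320, midway between the fingers (pads at about 270 and 372). Position and angle look aligned, so I'm closing.

Request:
move_arm(targets="-0.5 0 0 0 0 0 0;-0.7 0 0 0 0 0 0;-0.8 0 0 0 0 0 0;-0.9 0 0 0 0 0 0;-1 0 0 0 0 0 0")

```text
clock: 2.95
eef_pos: [510.3, 122.0, 92.5]
tool_rot: [3.141, 0.001, 2.7]
force: [0.8, -0.1, 0.6]
width: 12.8
gripper_force: 60.4
```

Request:
move_arm(targets="-1 0 0 0 0 0 0;-1 0 0 0 0 0 0;-1 0 0 0 0 0 0;-1 0 0 0 0 0 0")

```text
clock: 3.28
eef_pos: [510.2, 121.9, 92.4]
tool_rot: [3.141, 0.001, 2.7]
force: [2.2, 0.9, 0.3]
width: 12.5
gripper_force: 60.4
```

```bash
python3 - <<'E'
from cell import read_state,cams
import pickle
from h import *
s=read_state();print(s["eef_pos"],s["tool_rot"],s["force"],s["torque"],s["width"],s["gripper_force"])
im=cams.get_image("wrist");pickle.dump(im,open("w3.pkl","wb"))
b=(215,155,425,335)
print("before");meas(pickle.load(open("w2.pkl","rb")),box=b);print("after");meas(im,box=b)
E
```

```text
[510.20419635 121.94784059  92.36690783] [3.14098313e+00 5.94046813e-04 2.70034463e+00] [2.18740234 0.88069819 0.281823  ] [ 0.19162601 -0.40249609  0.03697037] 12.516524285341728 60.44440269470215
before
red 324 391.6 212.7 [497.8 171.   54. ]
yel 128 265.2 267.8 [493.4  98.1  66. ]
white [315 279   9  49 435] [319.1 302.8] [498.1 127.5] ang 2.703 -0.438 20.1 3.1
after
red 331 392.9 213.4 [497.8 171.   54. ]
yel 128 265.5 268.9 [493.3  97.9  66. ]
white [317 280   8  49 388] [320.5 303.8] [497.8 127.8] ang 2.702 -0.439 19.9 2.7
```

Request:
move_arm(targets="-1 0 0 0.1 0 0 0;-1 0 0 0 0 0 0;-1 0 0 0 0 0 0")

```text
clock: 3.58
eef_pos: [510.2, 122.0, 91.3]
tool_rot: [3.141, 0.001, 2.7]
force: [2.8, 1.4, 0.2]
width: 12.7
gripper_force: 60.5
```

Request:
move_arm(targets="-1 0 0 0.1 0 0 0;-1 0 0 0 0 0 0;-1 0 0 0 0 0 0")

```text
clock: 3.83
eef_pos: [510.2, 121.9, 90.3]
tool_rot: [3.141, 0.001, 2.7]
force: [3.4, 1.1, 0.4]
width: 13.1
gripper_force: 60.5
```

Request:
move_arm(targets="-1 0 0 0.1 0 0 0;-1 0 0 0 0 0 0;-1 0 0 0 0 0 0")

```text
clock: 4.08
eef_pos: [510.2, 121.9, 89.3]
tool_rot: [3.141, 0.001, 2.7]
force: [3.3, 0.8, 0.2]
width: 13.3
gripper_force: 60.5
```

Request:
move_arm(targets="-1 0 0 0.1 0 0 0;-1 0 0 0 0 0 0;-1 0 0 0 0 0 0")

```text
clock: 4.33
eef_pos: [510.2, 121.9, 88.3]
tool_rot: [3.141, 0.001, 2.7]
force: [2.4, 2.6, 0.3]
width: 13.0
gripper_force: 60.5
```

Request:
move_arm(targets="-1 0 0 0.1 0 0 0;-1 0 0 0 0 0 0;-1 0 0 0 0 0 0")

```text
clock: 4.58
eef_pos: [510.1, 121.9, 87.3]
tool_rot: [3.141, 0.0, 2.7]
force: [4.3, 1.9, 0.8]
width: 12.9
gripper_force: 60.5
```

Request:
move_arm(targets="-1 0 0 0.1 0 0 0;-1 0 0 0 0 0 0;-1 0 0 0 0 0 0")

```text
clock: 4.83
eef_pos: [510.1, 121.9, 86.3]
tool_rot: [3.141, 0.0, 2.7]
force: [5.4, 2.1, 0.7]
width: 13.1
gripper_force: 60.5
```

Request:
move_arm(targets="-1 0 0 0.1 0 0 0;-1 0 0 0 0 0 0;-1 0 0 0 0 0 0")

```text
clock: 5.08
eef_pos: [510.1, 121.9, 85.3]
tool_rot: [3.141, 0.0, 2.7]
force: [5.7, 1.9, 0.4]
width: 13.0
gripper_force: 60.5
```

Request:
move_arm(targets="-1 0 0 0.1 0 0 0;-1 0 0 0 0 0 0;-1 0 0 0 0 0 0")

```text
clock: 5.33
eef_pos: [510.1, 121.9, 84.2]
tool_rot: [3.141, 0.0, 2.7]
force: [4.3, 2.2, 0.8]
width: 13.1
gripper_force: 60.5
```

Request:
move_arm(targets="-1 -0.03 0.04 0.1 0 0 0;-1 0 0 0 0 0 0;-1 0 0 0 0 0 0")

```text
clock: 5.58
eef_pos: [510.1, 121.9, 83.2]
tool_rot: [-3.141, -0.0, 2.7]
force: [4.1, 1.6, -0.3]
width: 12.6
gripper_force: 60.5
```

Request:
move_arm(targets="-1 0 0 0.05 0 0 0;-1 0 0 0 0 0 0;-1 0 0 0 0 0 0")

```text
clock: 5.83
eef_pos: [510.2, 121.9, 82.8]
tool_rot: [-3.141, -0.0, 2.7]
force: [4.2, 1.4, 1.3]
width: 12.8
gripper_force: 60.6
```

Request:
move_arm(targets="-1 0 0 0.05 0 0 0;-1 0 0 0 0 0 0;-1 0 0 0 0 0 0")

```text
clock: 6.08
eef_pos: [510.2, 121.9, 82.4]
tool_rot: [-3.142, -0.0, 2.7]
force: [3.5, 1.7, 2.6]
width: 13.1
gripper_force: 60.9
```

Request:
move_arm(targets="-1 0 0 0.05 0 0 0;-1 0 0 0 0 0 0;-1 0 0 0 0 0 0")

```text
clock: 6.33
eef_pos: [510.2, 121.9, 81.9]
tool_rot: [-3.141, -0.0, 2.7]
force: [3.2, 1.1, 4.3]
width: 13.2
gripper_force: 61.2
```

Request:
move_arm(targets="-1 0 0 0.05 0 0 0;-1 0 0 0 0 0 0;-1 0 0 0 0 0 0")

```text
clock: 6.58
eef_pos: [510.2, 121.9, 81.5]
tool_rot: [-3.142, -0.0, 2.7]
force: [3.5, 2.2, 5.9]
width: 12.8
gripper_force: 61.3
```

Request:
move_arm(targets="-1 0 0 0.05 0 0 0;-1 0 0 0 0 0 0;-1 0 0 0 0 0 0")

```text
clock: 6.83
eef_pos: [510.2, 121.9, 81.1]
tool_rot: [3.142, 0.0, 2.7]
force: [2.8, 0.8, 7.1]
width: 12.5
gripper_force: 61.5
```

Request:
move_arm(targets="-1 0 0 0.05 0 0 0;-1 0 0 0 0 0 0;-1 0 0 0 0 0 0")

```text
clock: 7.08
eef_pos: [510.2, 121.9, 80.7]
tool_rot: [3.142, 0.0, 2.7]
force: [3.0, 0.4, 7.7]
width: 12.8
gripper_force: 61.6
```

Request:
move_arm(targets="-1 0 0 -0.02 0 0 0;-1 0 0 0 0 0 0;-1 0 0 0 0 0 0")

```text
clock: 7.33
eef_pos: [510.2, 121.9, 80.9]
tool_rot: [3.142, 0.0, 2.7]
force: [2.9, 0.5, 7.5]
width: 12.8
gripper_force: 61.6
```

Request:
move_arm(targets="-1 0 0 0 0 0 0;-1 0 0 0 0 0 0")

```text
clock: 7.5
eef_pos: [510.2, 121.9, 80.9]
tool_rot: [3.142, 0.0, 2.7]
force: [2.3, 0.4, 7.9]
width: 12.8
gripper_force: 61.6
```

Request:
move_arm(targets="-1 0 0 -0.02 0 0 0;-1 0 0 0 0 0 0;-1 0 0 0 0 0 0")

```text
clock: 7.75
eef_pos: [510.2, 122.0, 81.0]
tool_rot: [3.142, 0.0, 2.7]
force: [2.8, 1.2, 7.5]
width: 12.8
gripper_force: 61.5
```

Request:
move_arm(targets="-1 0 0 0 0 0 1;-1 0 0 0 0 0 1;-1 0 0 0 0 0 1;-1 0 0 0 0 0 0;-1 0 0 0 0 0 0")

```text
clock: 8.17
eef_pos: [510.2, 121.9, 81.0]
tool_rot: [-3.141, -0.0, 2.648]
force: [2.5, 1.2, 7.0]
width: 12.7
gripper_force: 61.5
```

```bash
python3 - <<'E'
from cell import read_state,cams
from h import *
s=read_state();print(s["eef_pos"],s["tool_rot"],s["force"],s["torque"],s["width"],s["gripper_force"])
im=cams.get_image("wrist");meas(im,zb=108,box=(200,120,440,345))
E
```

```text
[510.17274544 121.89553888  80.9877186 ] [-3.14149661e+00 -1.71472726e-05  2.64780342e+00] [2.54677252 1.16510739 6.95361546] [ 0.26438859 -0.69968096  0.07133864] 12.728165833109895 61.461814641952515
red 376 394.4 215.0 [497.8 171.   54. ]
yel 139 262.0 280.7 [493.3  98.   66. ]
white [285 174   8  15  54] [288.4 180.8] [453.1 140.5] ang 2.951 -0.191 4.8 1.2
white [316 279   9  49 393] [320.4 302.5] [498.  128.4] ang 2.666 -0.475 20.0 3.0
```

Request:
move_arm(targets="-1 0 0 0 0 0 1.5;-1 0 0 0 0 0 1.5;-1 0 0 0 0 0 1.5;-1 0 0 0 0 0 1.5;-1 0 0 0 0 0 0")

```text
clock: 8.63
eef_pos: [510.1, 121.8, 81.0]
tool_rot: [-3.141, -0.0, 2.542]
force: [2.0, 0.2, 7.1]
width: 12.7
gripper_force: 61.5
```

Request:
move_arm(targets="-1 0 0 0 0 0 1.5;-1 0 0 0 0 0 1.5;-1 0 0 0 0 0 1.5;-1 0 0 0 0 0 1.5;-1 0 0 0 0 0 0")

```text
clock: 9.05
eef_pos: [510.1, 121.8, 81.0]
tool_rot: [-3.141, -0.0, 2.437]
force: [2.6, 0.2, 7.8]
width: 12.9
gripper_force: 61.5
```

```bash
python3 - <<'E'
from cell import read_state,cams
from h import *
s=read_state();print(s["eef_pos"],s["tool_rot"],s["force"],s["torque"],s["width"],s["gripper_force"])
im=cams.get_image("wrist");meas(im,zb=108,box=(200,120,440,345))
E
```

```text
[510.06363197 121.76675895  80.98232172] [-3.14124066e+00 -5.65430743e-05  2.43732287e+00] [2.56301121 0.15149762 7.79542457] [ 0.18224462 -0.67214248 -0.05379519] 12.940628150236156 61.46471858024597
red 387 379.9 201.0 [497.8 171.1  54. ]
yel 135 263.1 291.7 [493.4  98.2  66. ]
white [315 169   4  15  51] [316.3 176.1] [463. 160.] ang 2.491 -0.65 4.7 1.1
white [316 279   9  49 381] [320.3 301.6] [499.2 130.9] ang 2.444 -0.698 20.0 3.0
```

Request:
move_arm(targets="-1 0 0 -0.01 0 0 1.5;-1 0 0 0 0 0 1.5;-1 0 0 0 0 0 1.5;-1 0 0 0 0 0 1.5;-1 0 0 0 0 0 0")

```text
clock: 9.52
eef_pos: [510.0, 121.7, 81.1]
tool_rot: [-3.141, -0.0, 2.332]
force: [2.3, -0.0, 7.8]
width: 12.9
gripper_force: 61.4
```

Request:
move_arm(targets="-1 0 0 0 0 0 1.5;-1 0 0 0 0 0 1.5;-1 0 0 0 0 0 1.5;-1 0 0 0 0 0 1.5;-1 0 0 0 0 0 0")

```text
clock: 9.93
eef_pos: [510.0, 121.6, 81.1]
tool_rot: [-3.141, -0.0, 2.228]
force: [1.8, 0.5, 7.8]
width: 13.3
gripper_force: 61.5
```

Request:
move_arm(targets="-1 0 0 0 0 0 1.5;-1 0 0 0 0 0 1.5;-1 0 0 0 0 0 1.5;-1 0 0 0 0 0 1.5;-1 0 0 0 0 0 0")

```text
clock: 10.35
eef_pos: [509.9, 121.6, 81.0]
tool_rot: [-3.141, -0.0, 2.123]
force: [1.7, 0.1, 7.0]
width: 13.0
gripper_force: 61.5
```

```bash
python3 - <<'E'
from cell import read_state,cams
from h import *
s=read_state();print(s["eef_pos"],s["tool_rot"],s["force"],s["torque"],s["width"],s["gripper_force"])
im=cams.get_image("wrist");meas(im,zb=108,box=(200,120,440,345))
E
```

```text
[509.91328616 121.57847365  81.04069695] [-3.14089950e+00 -1.51250591e-05  2.12283553e+00] [1.71889637 0.10185307 7.02991745] [ 0.10861475 -0.63911355  0.03962542] 13.008714156760043 61.46332025527954
red 395 352.5 186.7 [497.9 171.1  54. ]
yel 82 265.4 308.4 [492.3  96.6  66. ]
white [317 280   8  48 369] [320.4 303. ] [502.8 133.2] ang 2.114 -1.028 19.6 2.7
```

Request:
move_arm(targets="-1 0 0 0 0 0 1.5;-1 0 0 0 0 0 1.5;-1 0 0 0 0 0 1.5;-1 0 0 0 0 0 1.5;-1 0 0 0 0 0 0")

```text
clock: 10.82
eef_pos: [509.8, 121.5, 81.0]
tool_rot: [-3.141, -0.0, 2.018]
force: [3.0, -0.1, 6.1]
width: 13.3
gripper_force: 61.5
```

Request:
move_arm(targets="-1 0 0 0 0 0 1.5;-1 0 0 0 0 0 1.5;-1 0 0 0 0 0 1.5;-1 0 0 0 0 0 1.5;-1 0 0 0 0 0 0")

```text
clock: 11.23
eef_pos: [509.7, 121.5, 81.0]
tool_rot: [-3.141, 0.0, 1.913]
force: [2.5, -0.5, 7.7]
width: 12.8
gripper_force: 61.5
```

Request:
move_arm(targets="-1 0 0 0 0 0 1.5;-1 0 0 0 0 0 1.5;-1 0 0 0 0 0 1.5;-1 0 0 0 0 0 1;-1 0 0 0 0 0 0")

```text
clock: 11.65
eef_pos: [509.7, 121.5, 81.0]
tool_rot: [-3.14, 0.0, 1.818]
force: [2.4, -0.4, 7.5]
width: 12.6
gripper_force: 61.5
```

```bash
python3 - <<'E'
from cell import read_state,cams
from h import *
s=read_state();print(s["eef_pos"],s["tool_rot"],s["force"],s["torque"],s["width"],s["gripper_force"])
im=cams.get_image("wrist");meas(im,zb=108,box=(200,120,440,345));cv2.imwrite("pics/w4.png",im["color"][:,:,::-1])
E
```

```text
[509.69135815 121.51027858  80.99448713] [-3.14048179e+00  8.54950643e-05  1.81758138e+00] [ 2.3656034  -0.35609606  7.46254615] [ 0.0246124  -0.5137832   0.05793683] 12.641000368083215 61.48381590843201
red 384 322.0 181.5 [498.  171.1  54. ]
white [317 281   7  47 329] [320. 304.] [506.3 134.2] ang -1.324 1.817 19.2 2.3
```

View pics/w4.png

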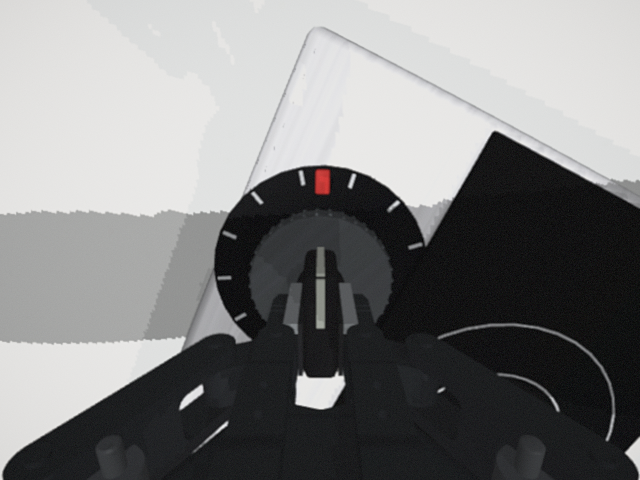

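The scale is centred at x≈320, the pointer line at x=320 and the tab at x=322, about 100 px out. It needs about 0.015 rad more clockwise; I'll then relax the torsion.

Request:
move_arm(targets="-1 0 0 0 0 0 0.8;-1 0 0 0 0 0 0.5;-1 0 0 0 0 0 0;-1 0 0 0 0 0 -0.4;-1 0 0 0 0 0 0")

```text
clock: 12.12
eef_pos: [509.7, 121.5, 81.0]
tool_rot: [-3.14, -0.0, 1.803]
force: [2.6, 1.1, 7.1]
width: 13.1
gripper_force: 61.5
```

```bash
python3 - <<'E'
from cell import read_state,cams
from h import *
s=read_state();print(s["eef_pos"],s["tool_rot"],s["force"],s["torque"],s["width"],s["gripper_force"])
im=cams.get_image("wrist");o=meas(im,zb=108,box=(200,120,440,345))
t=cams.get_image("top");meas(t,box=(240,240,310,295))
v=o["red"][:2]-[509.6,122.4];print(np.arctan2(v[1],v[0]))
E
```

```text
[509.65674867 121.50822795  81.0078323 ] [-3.14044348e+00 -7.24231645e-05  1.80258390e+00] [2.649004   1.1441113  7.13639429] [ 0.07850658 -0.53669514  0.00411971] 13.11885523178599 61.493128538131714
red 393 320.7 181.4 [498.1 171.1  54. ]
white [347 173   7  15  56] [350.1 180. ] [505.7 181.5] ang 1.534 -1.608 4.8 1.3
white [317 280   7  48 334] [320.  303.6] [506.5 134.4] ang 1.801 -1.34 19.6 2.3
yel 7 283.0 271.0 [493.9  97.2  66. ]
white [294 252  16  43 348] [304.2 267.6] [494.2  45.5] ang 0.196 -2.945 102.8 33.3
1.8028663635757707
```

Request:
move_arm(targets="-1 0 0 -0.15 0 0 0;-1 0 0 -0.2 0 0 0;-1 0 0 -0.3 0 0 0;-1 0 0 0 0 0 0;-1 0 0 0 0 0 0")

```text
clock: 12.63
eef_pos: [509.7, 121.6, 87.1]
tool_rot: [-3.14, 0.0, 1.803]
force: [2.0, -0.1, 0.6]
width: 12.8
gripper_force: 60.5
```

Request:
move_arm(targets="-0.7 0 0 0 0 0 0;-0.4 0 0 0 0 0 0;-0.2 0 0 0 0 0 0;-0.1 0 0 0 0 0 0;-0.1 0 0 0 0 0 0")

```text
clock: 13.05
eef_pos: [509.2, 122.1, 86.9]
tool_rot: [-3.14, -0.0, 1.804]
force: [-0.7, 0.1, -0.8]
width: 38.6
gripper_force: 0.0
```

Request:
move_arm(targets="0 0 0 0 0 0 0;0 0 0 -2 0 0 0;0 0 0 -4 0 0 0;0 0 0 -4 0 0 0;0 0 0 -4 0 0 0")

```text
clock: 13.47
eef_pos: [509.3, 121.7, 228.5]
tool_rot: [-3.139, 0.0, 1.803]
force: [0.9, 0.4, 0.1]
width: 42.7
gripper_force: 0.0
```

```bash
python3 - <<'E'
from cell import read_state,cams
from h import *
s=read_state();print(s["eef_pos"],s["tool_rot"],s["force"],s["width"])
im=cams.get_image("wrist");o=meas(im,zb=120,box=(200,100,440,345));cv2.imwrite("pics/w5.png",im["color"][:,:,::-1])
for n,p in o.items(): v=p[:2]-[509.6,122.4];print(n,np.arctan2(v[1],v[0]))
E
```

```text
[509.30349387 121.68546703 228.52038654] [-3.13946870e+00  3.02161104e-04  1.80289173e+00] [0.90902574 0.4395464  0.13722794] 42.73412626479359
red 133 321.1 158.0 [497.9 170.9  54. ]
yel 53 297.6 237.2 [493.1  96.9  66. ]
white [320 205   3  26  76] [321.  217.2] [506.7 133.7] ang 1.803 -1.338 19.3 1.5
white [341 272  21  54  87] [347.2 299.6] [543.1  71.7] ang 1.511 -1.63 49.6 5.4
white [342 330   6  15  27] [344.1 336.9] [549.4  37.6] ang 2.066 -1.075 14.3 1.5
red 1.8067955268343308
yel -2.1453702577175733
```

View pics/w5.png

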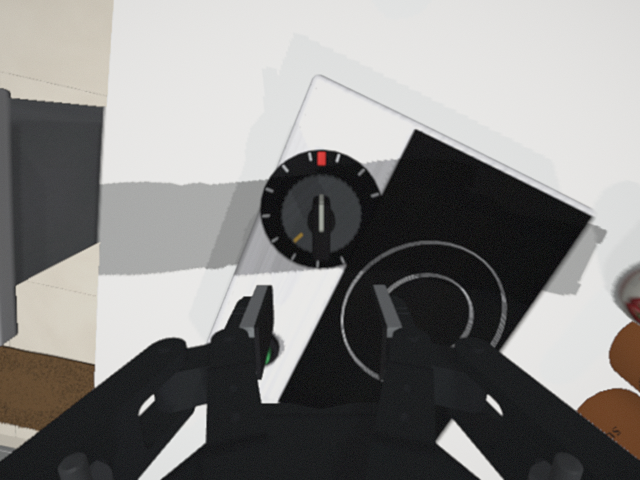

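The pointer line runs straight at the tab (1.803 against 1.807 rad), and the yellow mark is unchanged. Next is the start button, with the fingers shut.

Request:
move_arm(targets="-1 -3.67 -1.59 0 0 0 0;-1 -3.67 -1.59 0 0 0 0;-1 -3.67 -1.59 0 0 0 0;-1 -3.67 -1.59 0 0 0 0;-1 0 0 2 0 0 0")

```text
clock: 13.93
eef_pos: [482.4, -44.8, 210.3]
tool_rot: [3.136, 0.006, 1.792]
force: [0.5, 0.3, -0.4]
width: -0.4
gripper_force: 0.0
```

Request:
move_arm(targets="-1 0 0 3 0 0 0;-1 0 0 3 0 0 0;-1 0 0 3 0 0 0;-1 0 0 2.5 0 0 0;-1 0 0 0 0 0 0")

```text
clock: 14.35
eef_pos: [478.8, -35.1, 88.6]
tool_rot: [-3.134, -0.003, 1.803]
force: [-0.8, 0.1, -0.4]
width: 0.1
gripper_force: 0.0
```

Request:
move_arm(targets="-1 0 0 0 0 0 0;-1 0 0 0 0 0 0;-1 0 0 0 0 0 0")

```text
clock: 14.6
eef_pos: [483.3, -35.6, 93.8]
tool_rot: [3.139, 0.001, 1.803]
force: [-0.5, 0.2, -0.7]
width: -0.1
gripper_force: 0.0
```

```bash
python3 - <<'E'
from cell import read_state,cams
from h import *
s=read_state();print(s["eef_pos"],s["tool_rot"],s["force"],s["width"])
im=cams.get_image("wrist");cv2.imwrite("pics/w6.png",im["color"][:,:,::-1]);print(proj(im,[[481,-35.7,68],s["eef_pos"]]))
E
```

```text
[483.3393353  -35.62698071  93.83363821] [3.13876557e+00 8.06075489e-04 1.80327864e+00] [-0.47652376  0.18792626 -0.66588078] -0.050815635193458
[[315.97091137 277.22191466]
 [320.44383422 301.31008739]]
```

View pics/w6.png

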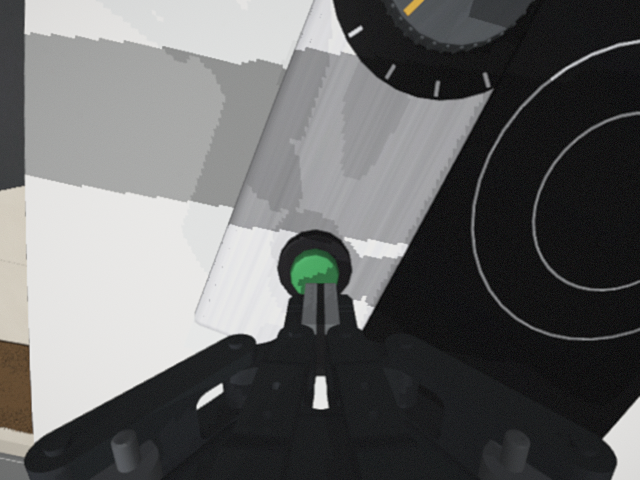

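The button is centred near (315,273), close to the predicted (316,277). I'll correct 2 mm sideways and press.

Request:
move_arm(targets="-1 0 -0.2 1 0 0 0;-1 0 0 1 0 0 0;-1 0 0 0 0 0 0;-1 0 0 0 0 0 0;-1 0 0 0 0 0 0")

```text
clock: 15.07
eef_pos: [480.5, -36.0, 72.6]
tool_rot: [3.141, 0.0, 1.803]
force: [-1.2, 0.4, 0.2]
width: -0.1
gripper_force: 0.0
```

Request:
move_arm(targets="-1 0 0 0.3 0 0 0;-1 0 0 0.2 0 0 0;-1 0 0 0 0 0 0;-1 0 0 0 0 0 0")

```text
clock: 15.4
eef_pos: [480.9, -36.1, 67.6]
tool_rot: [3.14, 0.0, 1.803]
force: [0.7, -0.3, 4.0]
width: -0.0
gripper_force: 1.9
```

Request:
move_arm(targets="-1 0 0 0.2 0 0 0;-1 0 0 0.1 0 0 0;-1 0 0 0 0 0 0;-1 0 0 0 0 0 0")

```text
clock: 15.73
eef_pos: [480.9, -36.1, 65.8]
tool_rot: [3.139, -0.0, 1.803]
force: [-2.0, 0.3, 19.9]
width: 0.2
gripper_force: 10.0
```

Request:
move_arm(targets="-1 0 0 0.1 0 0 0;-1 0 0 0 0 0 0;-1 0 0 0 0 0 0")

```text
clock: 15.98
eef_pos: [481.0, -36.1, 65.6]
tool_rot: [3.139, -0.0, 1.803]
force: [-3.9, 0.3, 30.3]
width: -0.2
gripper_force: 14.9
```

```bash
python3 - <<'E'
from cell import read_state,cams
from h import *
s=read_state();print(s["eef_pos"],s["force"])
im=cams.get_image("scene");cv2.imwrite("pics/s2.png",im["color"][:,:,::-1]);up(im,255,200,140,100,5,"pics/s2c.png")
E
```

```text
[480.95715668 -36.07447322  65.62998709] [-3.8642524   0.27701806 30.30118954]
```

Request:
move_arm(targets="-1 0 0 -0.4 0 0 0;-1 0 0 0 0 0 0;-1 0 0 0 0 0 0")

```text
clock: 16.28
eef_pos: [480.8, -36.0, 67.7]
tool_rot: [3.14, 0.001, 1.803]
force: [1.5, -0.2, 4.2]
width: -0.2
gripper_force: 1.8
```

Request:
move_arm(targets="-1 0 0 -0.2 0 0 0;-1 0 0 0 0 0 0;-1 0 0 0 0 0 0")

```text
clock: 16.53
eef_pos: [480.7, -36.1, 69.2]
tool_rot: [3.141, 0.0, 1.803]
force: [2.7, -0.3, 2.1]
width: -0.0
gripper_force: 1.3
```

Request:
move_arm(targets="-1 0 0 -0.2 0 0 0;-1 0 0 0 0 0 0;-1 0 0 0 0 0 0")

```text
clock: 16.78
eef_pos: [479.3, -35.8, 71.0]
tool_rot: [-3.14, -0.001, 1.803]
force: [-0.4, -0.0, 0.6]
width: 0.0
gripper_force: 0.7
```

The force ran from 0.6 N at 71 mm to 4.2 N at 67.7 mm, then hit a hard stop near 66 mm. That is the full 5 mm of travel. Retreating.

Request:
move_arm(targets="-1 0 0 -2 0 0 0;-1 0 0 -4 0 0 0;-1 0 0 -4 0 0 0;-1 0 0 -4 0 0 0;-1 0 0 0 0 0 0")

```text
clock: 17.2
eef_pos: [483.3, -36.8, 217.0]
tool_rot: [3.132, 0.002, 1.803]
force: [1.3, -0.2, -0.8]
width: 0.6
gripper_force: 0.0
```

```bash
python3 - <<'E'
from cell import read_state,cams,order
from h import *
s=read_state();print(s["eef_pos"],s["force"])
im=cams.get_image("wrist");o=meas(im,zb=120,box=(200,0,640,300))
for n,p in o.items(): v=p[:2]-[509.6,122.4];print(n,np.hypot(*v),np.arctan2(v[1],v[0]))
print(order.finish_job())
E
```

```text
[483.316265   -36.80532092 217.03929647] [ 1.28820921 -0.19762684 -0.75517849]
yel 74 371.1 56.9 [493.2  98.   66. ]
white [531  74  69 139 319] [580.6 130.4] [639.7  76.8] ang 2.328 -0.814 106.1 27.8
white [547 129  12  17  38] [552.7 136.2] [621.4  69.3] ang 2.547 -0.595 14.3 1.5
white [413 194  10  29  56] [416.9 208.3] [546.2   0. ] ang 2.173 -0.969 21.9 1.9
yel 29.418138027634917 -2.1614949114192115
the job is handed in; nothing more can be done
None
```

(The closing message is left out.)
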